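# Refit the crank of the hand mill and turn it through

### The arm

A 7-joint arm with a two-finger parallel gripper is mounted at the origin on the work surface. World frame = base frame: x ahead of the robot, y to its left, z up, the work surface at z = 0. Lengths are in mm, angles in degrees, forces in N, time in s.
With the tool pointing down it reaches from about 425 to 825 mm from the base axis. Payload 3.6 kg.
Tool frame: the origin (TCP) lies between the finger pads; the fingertips stand env.finger_overhang ahead of it and the grasp point (between the pads) is the TCP (env.finger_overhang is the distance from the TCP to the fingertips, in mm); z points along the fingers, y is the direction in which the jaws open and shut (so a half turn about z gives the same grasp; the last joint's range is limited). The gripper opens to 93 mm and grips with 3 to 60 N. Pads are 15 mm wide; open, the fingers measure 128 mm over their backs; the gripper's body (75 mm by 188 mm) begins 65 mm behind the grasp point.
Start: joints at [67.867, 35.231, -0.722, 81.555, 0.464, 63.22, -2.315], TCP at [228.866, -608.345, 237.64] pointing down, gripper open.
Joint ranges: [-178.69, 178.69], [-17.37, 117.87], [-77.05, 75.6], [15.02, 138.74], [-78.02, 258.01], [0.78, 113.62], [-162.83, 162.83]. Speed limits (degrees/s): [159.86, 159.86, 180, 180, 180, 180, 180].

### API

Orientations are given as [roll, pitch, yaw] about the fixed x, y, z axes, in that order (R = Rz(yaw) Ry(pitch) Rx(roll)).
In Python, from rig import readout, eyes, ticket, env gives the robot as it stands. The module is installed in compiled form; this text tells all that it offers.
- The arm moves only by the shell command python3 -m creep 'ROWS' [OPENING]. ROWS is JSON, one flat list of numbers, 6 for each row, row after row: the shift along the world's x, y, z in mm, then the turn, a rotation vector about the world's x, y, z in rad. A call has 1 to 8 rows; each row is the pose to reach, as a shift and turn from the pose commanded when the call began; what a row does not reach only later rows make up. A row lasts 1/10 s, in which the tool goes at most 50 mm and 8.59 degrees, less where a joint would pass 70% of its speed; a pose out of reach is approached as far as the arm can. A call with a gripper value outside its range is refused whole. OPENING is the finger opening in mm, from 0 to 93, set as the call begins (- or left out, the last holds). The fingers move at their own pace and stop on an object; the grip force is fixed at half the most. Time passes only in rows, so rows that repeat a pose let the fingers close. It gives the time, the measured TCP pose, the force and the opening at its end, in the units of the state.
- readout.get_obs(): the state, without advancing time (a new reading comes with each control period).
- eyes.snapshot(name): name is "side" or "top" or "wrist"; returns the picture (480x640x3 uint8, red, green, blue); there is no depth.
- eyes.camera_params(name): a dict with "vertical_fov" (degrees; the focal length in pixels is half the picture's height over the tangent of half this angle, whatever the lens; pixels are square), "cx", "cy" (the principal point, pixels), "rvec" (rotation vector, rad) and "tvec" (3), from world to camera coordinates, as OpenCV has them. Camera axes: x right, y down, z forward; pixel columns grow to the right and rows downward; lengths in mm; the calibration is good to about 2 mm. A picture is of the moment at which its call begins: read the wrist's pose just before it. camera_params takes no time and is no camera call; for the wrist camera it gives the pose at the moment of the call.
- ticket.close_job(): hands the job in, once; it reports no verdict.
The state is a dict: "time": time; "joint_positions": joint angles; "qvel": joint speeds; "joint_efforts": joint torques, N m; "tcp_pos": TCP position; "orientation": TCP orientation; "contact_force": force on the tool from outside, world axes, zero at the start; "moment": the same for the moment, N m; "grip_width": finger opening in mm.
Only numpy, scipy, OpenCV 4.12 (cv2) and the standard library are available. Lean on these libraries where they do the work, as an engineer would, in place of code of your own. Each camera call takes 0.05 s, during which the arm holds its last target.

### The job

The hand mill has been cleaned and its crank left lying on the counter: put the crank's hub down into the collar on top of the mill, feel gently, without forcing it, for the spindle's square end hidden inside until the crank drops fully home, then turn it clockwise (seen from above) through at least one full turn to make sure that the mill runs free. Leave the crank seated fully home on the mill, and everything else on the counter where it stands.

Things in the scene. Friction and masses are not known exactly. Their poses are not given: they have to be found in the camera images.
- mill: Hand coffee mill bolted to the counter, left or right of the middle: base plate 156 x 136, dark steel box 108 x 108 with a drawer on its -x side, aluminium dome, dark round collar on top (all sizes in mm: 56 outside, bore 43, rim 152 above the counter). Origin at the centre of its underside; the spindle axis is its z axis.
- mill_seat (a point): On the spindle axis, at the floor of the collar, 130 above the counter. From it the dark steel square end of the spindle stands up inside the collar: 18 x 18, 16 high, then a round chamfered pilot nose 18 across up to 20 above the floor. The square stands at a different angle every time; no reading gives it and it is hard to see down there: find it by feel. It repeats every 90 degrees.
- mill_rim (a point): Centre of the collar's open mouth, on the spindle axis, 22 above mill_seat. The hub goes down through it to rest with its underside on the collar floor; pressing with 5 to 8 N is enough to feel for the square and to seat the crank. Let go, the seated crank leans a few degrees in its play.
- mill_turn (a joint): Turn of the mill's spindle, rad: 0 at the start, grows as the crank turns it clockwise seen from above (6.28 = one full turn). Says nothing about the angle of the square. Turning takes about 0.4 N m (4 N at the crank's knob); it stays where it is left, and the crank rubbing on top of the square does not turn it.
- crank: Loose steel crank, about 0.33 kg, lying with hub upright, any yaw. Origin at the centre of the hub's underside, z up the hub, arm and knob towards +x. Lowest 24 of the hub: 30 x 30 with cut corners (39 across them), with a square socket 19.4 x 19.4 open below, 24 deep, its sides along x and y. A flat arm 16 wide leaves the hub about 32 above the underside and slopes down to 11 at the knob end.
- crank_hub (a point): On the hub's axis, 44 above its underside, in the upper hub: a block 22 thick along y (two flats to grip) and 26 along x, from 24 to 56 above the underside, cap to 60. Axes as the crank's. Fully home on the mill this point is 44 above mill_seat; resting on a misaligned square, 60 above it. The socket drops on within about 5 degrees either side of alignment.
- crank_knob (a point): Middle of the crank's black knob, 100 from the hub's axis along the crank's +x and 37 above the hub's underside. The knob is upright, 24 across, from 16 to 58 above the hub's underside, and spins freely on its pin. Axes as the crank's.
- cup_a: Bystander: white foam cup, far side and left of the middle, 88 across the rim, 115 high. Origin at the centre of its underside.
- cup_b: Bystander: second white foam cup, same size, far side and right of the middle. Origin at the centre of its underside.
- sugar: Bystander: glass jar with steel cap, 60 across, 95 high, standing in the middle between mill side and crank side, a little farther out. Origin at the centre of its underside.
- pitcher: Bystander: steel milk pitcher with handle, 86 across, 100 high, out to the left. Origin at the centre of its underside.
- canister: Bystander: dark steel coffee canister, 90 across, 130 high, out to the right. Origin at the centre of its underside.
- brush: Bystander: wooden mill brush, 170 long, lying crosswise nearest the robot. Origin at the centre of its underside.
- scoop: Bystander: steel spoon, 170 long, lying out to the right. Origin at the centre of its underside.
Not all that is in view belongs to the job. Leave any blue or green look-alike of the crank alone.

How it is judged (in metres and radians):
On the way, in this order (a step that is already met when the one before it is completed fails the run):
1. the crank has dropped fully home over the spindle's square end in the mill's collar (z of crank_hub in the frame of mill_seat below 0.048 m and horizontal distance between crank_hub and mill_seat below 0.009 m and angle between crank_hub's own z axis and vertical below 0.14 rad), for 0.2 s.
2. the mill has been turned clockwise through a full turn with the crank home (all of step 1 and value of joint mill_turn above 5.9 rad), for 0.1 s.
At the end, for the whole second after the job is handed in: The crank sits fully home on the mill (hub within 4 mm of its seated height, within 9 mm of the spindle axis, upright within 0.14 rad, which its play allows), the spindle has been turned clockwise by at least 5.9 rad (a full turn less the play), and the crank is at rest (all of step 2 and linear speed of crank below 0.03 m/s and angular speed of crank below 0.3 rad/s); the robot touches nothing.
It fails at once if the crank is forced: pressed on the mill with more than 50 N while it is not yet home (contact force between crank and mill above 50 N and z of crank_hub in the frame of mill_seat above 0.048 m).
It fails at once if another thing on the counter is pushed more than 40 mm or knocked over (distance of any of cup_a, cup_b, sugar, pitcher, canister, brush, scoop from where it was at the start of the episode above 0.04 m).
It also fails if it takes over 72 s, if anything falls off the work surface, if the arm or the gripper's body presses on something with over 40 N, if the wrist force passes 120 N, or if a joint passes its speed limit or range.

## Working session

There is one attempt and no reset: what is moved stays moved. The work goes in short steps, Python scripts to look and compute and a shell command to move; the robot and the scene stay as the last step left them, time stands still between calls to the robot, and variables do not carry over. Pictures are saved under pics/ and viewed, and the job is handed in when it is done.

```bash
mkdir -p pics; ls; python3 - <<'E'
from rig import readout, eyes, ticket, env
import cv2
print(readout.get_obs()); print(env.finger_overhang)
for n in ("side","top","wrist"):
    print(n,eyes.camera_params(n))
    cv2.imwrite(f"pics/{n}0.png",eyes.snapshot(n)[:,:,::-1])
E
```

```text
pics
{'time': 0.0, 'joint_positions': array([67.8663741 , 35.29006681, -0.72314751, 81.64113038,  0.46736164,
       63.21927443, -2.31609639]), 'qvel': array([ 0.01217574,  0.00330916, -0.09088688,  0.08205311, -0.0247164 ,
        0.110005  , -0.03630555]), 'joint_efforts': array([-5.00772167e-04, -4.58939874e+01,  2.09350060e-01, -1.65745819e+01,
       -6.09582709e-02,  2.05056433e-02,  2.34327454e-04]), 'tcp_pos': array([ 228.59369464, -607.67996854,  236.47297956]), 'orientation': array([-1.79852531e+02,  4.88360574e-03,  2.06194680e+01]), 'contact_force': array([ 0.26566659, -0.01662497,  0.39231276]), 'moment': array([ 0.03121836, -0.02787928, -0.05438639]), 'grip_width': 93.07906644805314}
19.0
side {'vertical_fov': 49.66488472581483, 'cx': 321.67575621166526, 'cy': 238.08417904895657, 'rvec': array([ 0.49631415, -2.54092969,  1.40252569]), 'tvec': array([ 509.4318749 ,  192.13607712, 1196.64585175])}
top {'vertical_fov': 52.6022477646908, 'cx': 317.8995911138678, 'cy': 241.1763704604267, 'rvec': array([ 2.18793225, -2.17616121,  0.11376336]), 'tvec': array([ -34.03598189,  567.3167819 , 1066.30114788])}
wrist {'vertical_fov': 63.862913746659096, 'cx': 321.25325612274054, 'cy': 233.31221567413985, 'rvec': array([-2.38097038,  1.65026581,  0.24032131]), 'tvec': array([-649.57452098,  -32.48695044,  390.95805134])}
```

View pics/top0.png

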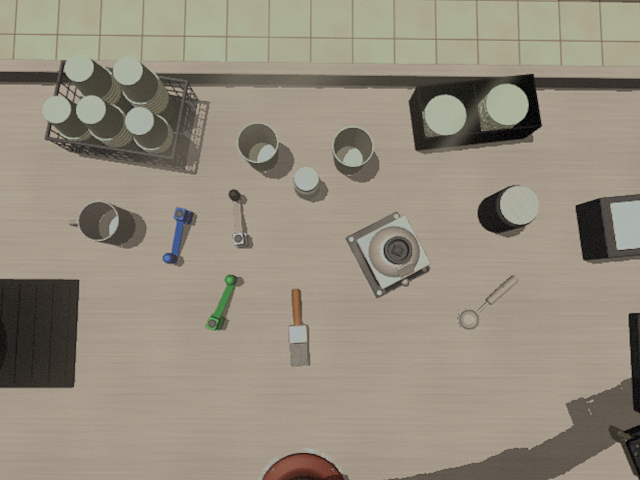

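View pics/side0.png

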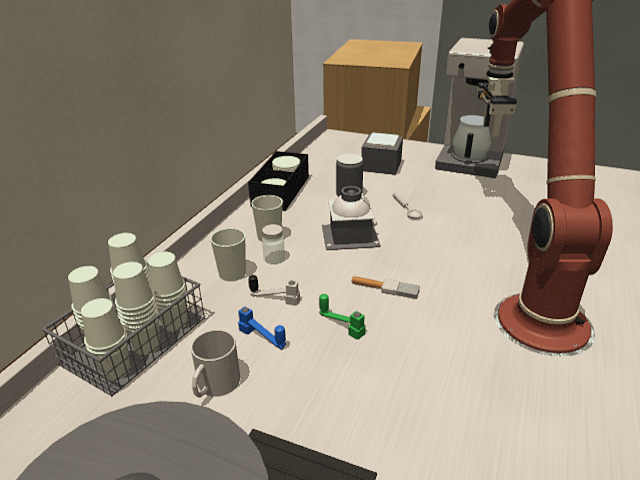

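View pics/wrist0.png

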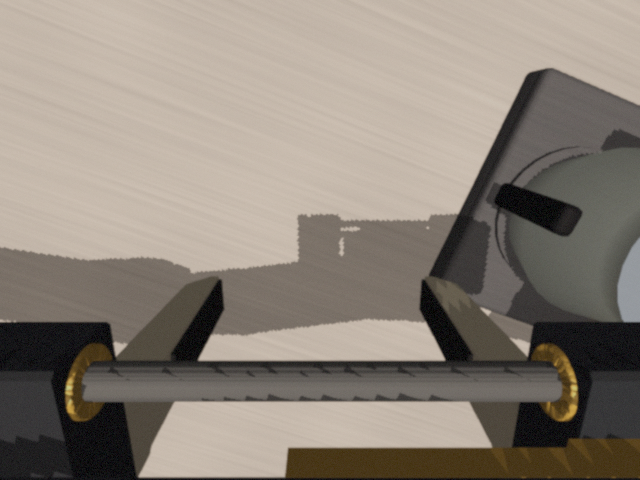

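The top view shows the steel crank with its hub at about (239,240) and knob at about (235,195). The mill collar is at about (398,250). The blue and green cranks are the look-alikes. I'll zoom in and cast rays.

```bash
cat > h.py <<'E'
import numpy as np, cv2
def ray(p,uv):
    f=240/np.tan(np.radians(p["vertical_fov"]/2))
    R,_=cv2.Rodrigues(np.array(p["rvec"])); t=np.array(p["tvec"])
    d=R.T@np.array([(uv[0]-p["cx"])/f,(uv[1]-p["cy"])/f,1.]); return -R.T@t,d
def onz(p,uv,z):
    c,d=ray(p,uv); return c+d*(z-c[2])/d[2]
def proj(p,X):
    f=240/np.tan(np.radians(p["vertical_fov"]/2))
    R,_=cv2.Rodrigues(np.array(p["rvec"])); x=R@np.array(X,float)+np.array(p["tvec"])
    return np.array([p["cx"]+f*x[0]/x[2],p["cy"]+f*x[1]/x[2]])
def tri(pa,ua,pb,ub):
    a,d=ray(pa,ua);b,e=ray(pb,ub);d/=np.linalg.norm(d);e/=np.linalg.norm(e)
    s=np.linalg.lstsq(np.c_[d,-e],b-a,rcond=None)[0]
    return (a+s[0]*d+b+s[1]*e)/2, np.linalg.norm(a+s[0]*d-b-s[1]*e)
E
python3 - <<'E'
import cv2,numpy as np
t=cv2.imread("pics/top0.png");s=cv2.imread("pics/side0.png")
a=cv2.resize(t[180:260,200:280],None,fx=5,fy=5,interpolation=cv2.INTER_CUBIC)
b=cv2.resize(t[210:290,360:440],None,fx=5,fy=5,interpolation=cv2.INTER_CUBIC)
cv2.imwrite("pics/z1.png",np.hstack([a,b]))
a=cv2.resize(s[265:315,240:310],None,fx=5.6,fy=5.6,interpolation=cv2.INTER_CUBIC)
b=cv2.resize(s[180:250,315:385],None,fx=5,fy=5,interpolation=cv2.INTER_CUBIC)
b=cv2.resize(b,(392,280*392//392))if 0 else b
cv2.imwrite("pics/z2a.png",a);cv2.imwrite("pics/z2b.png",b)
E
```

```text
(no output)
```

View pics/z1.png

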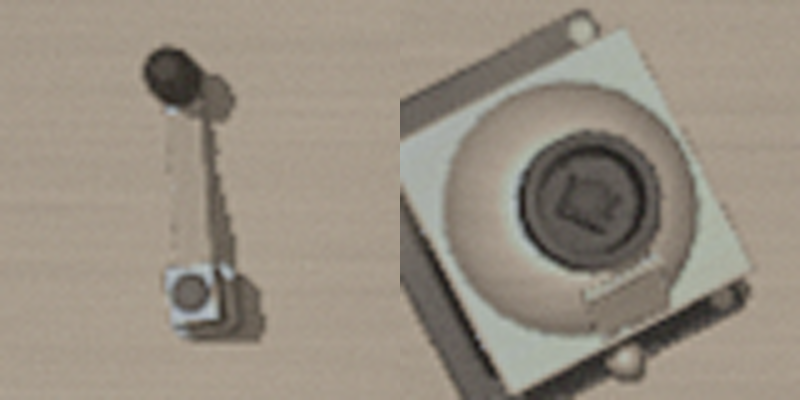

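View pics/z2a.png

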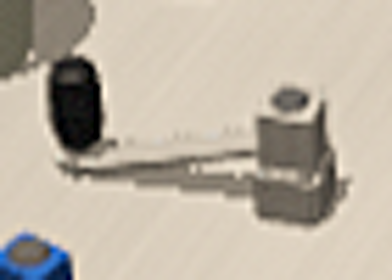

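View pics/z2b.png

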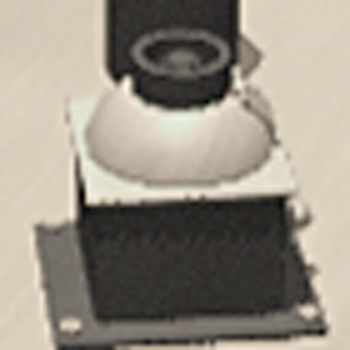

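```bash
python3 - <<'E'
import cv2,numpy as np
from h import *
from rig import eyes
T=eyes.camera_params("top");S=eyes.camera_params("side")
t=cv2.imread("pics/top0.png");g=t.max(2)
print("campos",ray(T,(0,0))[0],ray(S,(0,0))[0])
z=lambda c,x0,y0,k=5:((c[0]+.5)/k-.5+x0,(c[1]+.5)/k-.5+y0)
hub=z((189,293),200,180);kn=z((169,70),200,180);rim=z((189,198),360,210)
print("hub z60",onz(T,hub,60),"knob z58",onz(T,kn,58),"rim z152",onz(T,rim,152))
# side: cap centre crop scale 5.6 off(240,265); rim crop 5 off (315,180)
hs=z((290,98),240,265,5.6);ks=z((77,68),240,265,5.6);rs=z((181,52),315,180)
print(tri(T,hub,S,hs));print(tri(T,kn,S,ks));print(tri(T,rim,S,rs))
# masks
m=(g<75).astype(np.uint8)
sub=m[225:275,372:425]
n,l,st,ce=cv2.connectedComponentsWithStats(sub); print(st,ce+[372,225])
sub=m[180:206,222:250]; n,l,st,ce=cv2.connectedComponentsWithStats(sub); print(st,ce+[222,180])
# square image edges -> world yaw
for a,b in [((558,212),(608,230)),((571,172),(558,212)),((571,172),(621,190))]:
    A=onz(T,z((a[0]-400,a[1]),360,210),146);B=onz(T,z((b[0]-400,b[1]),360,210),146)
    d=B-A;print("edge",np.degrees(np.arctan2(d[1],d[0])),np.linalg.norm(d))
big=cv2.resize(t[232:266,380:416],None,fx=16,fy=16,interpolation=cv2.INTER_LINEAR)
big=np.clip((big.astype(float)-30)*2.2,0,255).astype(np.uint8)
cv2.imwrite("pics/z3.png",big)
E
```

```text
campos [ 469.28487122  -15.7682702  1113.3409129 ] [ 115.75312825 1034.05072748  803.57868818]
hub z60 [569.84188143 144.57718201  60.        ] knob z58 [668.37649102 155.57617004  58.        ] rim z152 [ 541.02139649 -187.48819812  152.        ]
(array([569.69196203, 144.94854207,  56.22474375]), np.float64(1.0874275961982272))
(array([668.0821811 , 155.85207906,  53.04600796]), np.float64(2.603374917095057))
(array([ 540.38450806, -187.99801343,  150.54940688]), np.float64(1.572212406451782))
[[   0    0   53   50 2444]
 [  16   14   21   22   96]
 [  12   19   14   20   28]
 [  19   20   10   12   32]
 [  29   23    1    1    1]
 [  15   24    1    1    1]
 [  28   24    4    5    9]
 [  40   44   13    6   35]
 [   0   47    2    3    4]] [[397.78559738 249.16243863]
 [400.89583333 246.10416667]
 [387.75       255.53571429]
 [394.71875    251.8125    ]
 [401.         248.        ]
 [387.         249.        ]
 [401.66666667 251.22222222]
 [418.45714286 272.34285714]
 [372.25       273.25      ]]
[[  0   0  28  26 644]
 [  7  10  11  11  84]] [[235.63975155 192.1568323 ]
 [234.42857143 195.13095238]]
edge -109.56276724197866 21.20615250978935
edge 161.56775459177666 16.965477844136736
edge -109.57976282634245 21.239488185154393
```

View pics/z3.png

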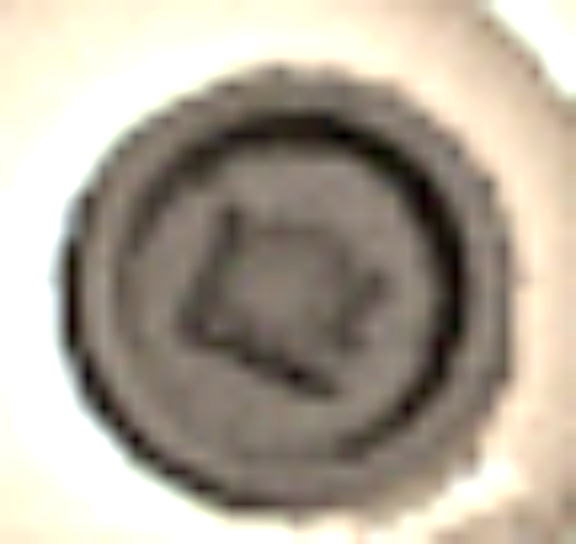

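The square can be made out in the top view, with its edges at roughly -20 to -24° mod 90°. That gives a starting hint for feeling. Measured positions:
- **Hub:** about (570,145).
- **Knob:** about (668,156). It is 99 mm from the hub against 100 expected, and the crank yaw is about 6.4°.
- **Mill axis:** about (541,-187).

Next I'll move above the hub.

```bash
python3 -m creep '[18,40,0,0,0,-0.031, 37,81,0,0,0,-0.062, 55,121,0,0,0,-0.093, 74,162,0,0,0,-0.124, 92,202,0,0,0,-0.155, 111,243,0,0,0,-0.186, 130,284,0,0,0,-0.217, 148,324,0,0,0,-0.248]' 60; python3 -m creep '[18,40,0,0,0,0, 37,81,0,0,0,0, 55,121,0,0,0,0, 74,162,0,0,0,0, 92,202,0,0,0,0, 111,243,0,0,0,0, 130,284,0,0,0,0, 148,324,0,0,0,0]'
```

```text
time: 0.95
tcp_pos: [377.4, -282.4, 237.6]
orientation: [-180.0, -0.0, 6.3]
contact_force: [1.1, -0.1, -0.7]
grip_width: 60.1
time: 1.75
tcp_pos: [525.3, 41.5, 237.5]
orientation: [180.0, 0.0, 6.4]
contact_force: [1.4, 0.3, 0.2]
grip_width: 59.8
```

```bash
python3 -m creep '[18,40,-10,0,0,0, 34,75,-25,0,0,0, 45,103,-45,0,0,0, 45,103,-60,0,0,0, 45,103,-60,0,0,0, 45,103,-60,0,0,0]'; python3 - <<'E'
from rig import eyes,readout
import cv2
p=eyes.camera_params("wrist");cv2.imwrite("pics/w1.png",eyes.snapshot("wrist")[:,:,::-1])
import pickle;pickle.dump(p,open("w1.pkl","wb"))
o=readout.get_obs();print(o['tcp_pos'],o['joint_positions'])
E
```

```text
time: 2.35
tcp_pos: [569.8, 141.7, 177.5]
orientation: [180.0, 0.0, 6.3]
contact_force: [1.5, 0.1, -0.4]
grip_width: 60.0
[570.25755981 141.56845189 178.26488475] [ -12.81719081   33.2575577    -5.20368907   96.5306196     3.7579033
   50.34059161 -103.25968896]
```

View pics/w1.png

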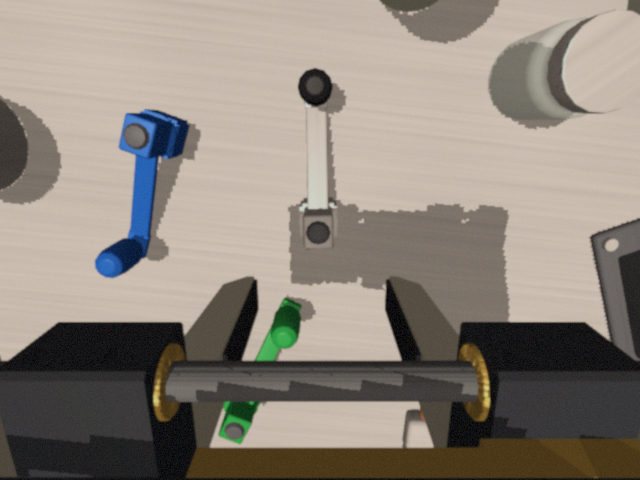

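The wrist view shows the hub cap at about (318,233) and the knob top at about (315,87). The arm is straight and points up the image.

```bash
python3 - <<'E'
from h import *
import pickle
p=pickle.load(open("w1.pkl","rb"))
h=onz(p,(318,232.5),60);k=onz(p,(315,87),58);print(h,k,np.linalg.norm((k-h)[:2]),np.degrees(np.arctan2(*(k-h)[1::-1])))
im=cv2.imread("pics/w1.png")
m=(im.max(2)<70).astype(np.uint8)
for y0,y1,x0,x1,z in [(60,110,290,340,58),(215,250,300,335,60)]:
    n,l,s,c=cv2.connectedComponentsWithStats(m[y0:y1,x0:x1]);i=1+np.argmax(s[1:,4]);print(c[i]+[x0,y0],s[i],onz(p,c[i]+[x0,y0],z))
cv2.imwrite("pics/z4.png",cv2.resize(im[60:260,270:370],None,fx=3,fy=3))
E
```

```text
[570.98829135 143.38410444  60.        ] [667.82567029 155.74634276  58.        ] 97.62327025497065 7.275016445730191
[315.27086183  87.57181943] [  9   9  33  37 731] [667.49945697 155.5356222   58.        ]
[317.66571429 231.94      ] [  7   7  22  21 350] [571.37676538 143.66591048  60.        ]
```

View pics/z4.png

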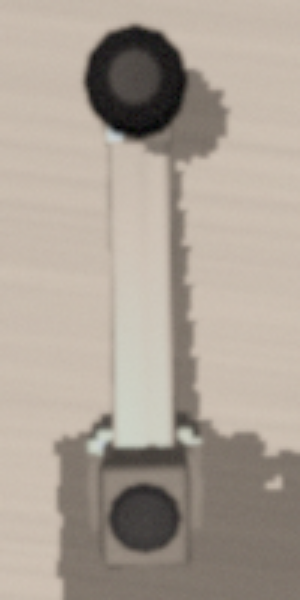

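```bash
python3 -m creep '[0,2.5,-30,0,0,0.015, 0.5,2.5,-65,0,0,0.015, 0.5,2.5,-100,0,0,0.015, 0.5,2.5,-120,0,0,0.015, 0.5,2.5,-129,0,0,0.015, 0.5,2.5,-129,0,0,0.015]'; python3 -m creep '[0,0,0,0,0,0,0,0,0,0,0,0,0,0,0,0,0,0,0,0,0,0,0,0,0,0,0,0,0,0,0,0,0,0,0,0]' 10; python3 - <<'E'
from rig import eyes,readout
import cv2
cv2.imwrite("pics/w2.png",eyes.snapshot("wrist")[:,:,::-1])
E
```

```text
time: 3.0
tcp_pos: [570.5, 144.3, 48.6]
orientation: [180.0, 0.0, 7.2]
contact_force: [-0.6, -0.5, 0.1]
grip_width: 60.0
time: 3.6
tcp_pos: [570.5, 144.9, 48.9]
orientation: [180.0, -0.0, 7.3]
contact_force: [-0.8, -0.9, 2.1]
grip_width: 21.7
```

View pics/w2.png

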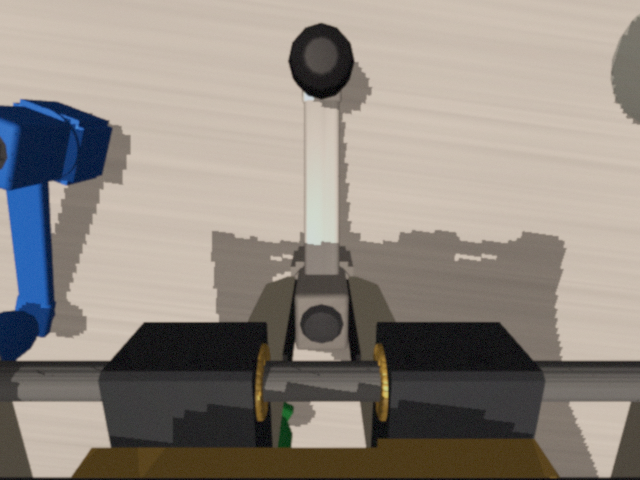

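Gripped at 21.7 mm, so I'll lift.

```bash
python3 -m creep '[0,0,10,0,0,0, 0,0,30,0,0,0, 0,0,60,0,0,0, 0,0,95,0,0,0, 0,0,130,0,0,0, 0,0,165,0,0,0, 0,0,181,0,0,0, 0,0,181,0,0,0]'; python3 - <<'E'
from rig import eyes,readout
import cv2
cv2.imwrite("pics/w3.png",eyes.snapshot("wrist")[:,:,::-1])
cv2.imwrite("pics/s3.png",cv2.resize(eyes.snapshot("side")[120:300,200:440,::-1],None,fx=3,fy=3))
E
```

```text
time: 4.45
tcp_pos: [571.4, 145.7, 232.5]
orientation: [-179.9, -0.3, 7.3]
contact_force: [0.8, -0.1, -2.6]
grip_width: 21.6
```

View pics/w3.png

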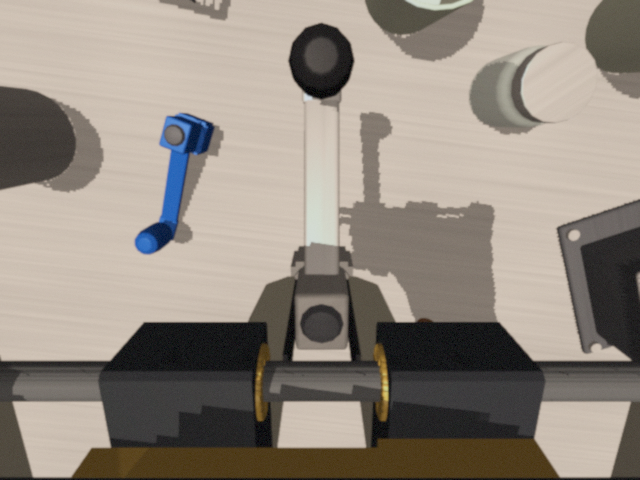

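View pics/s3.png

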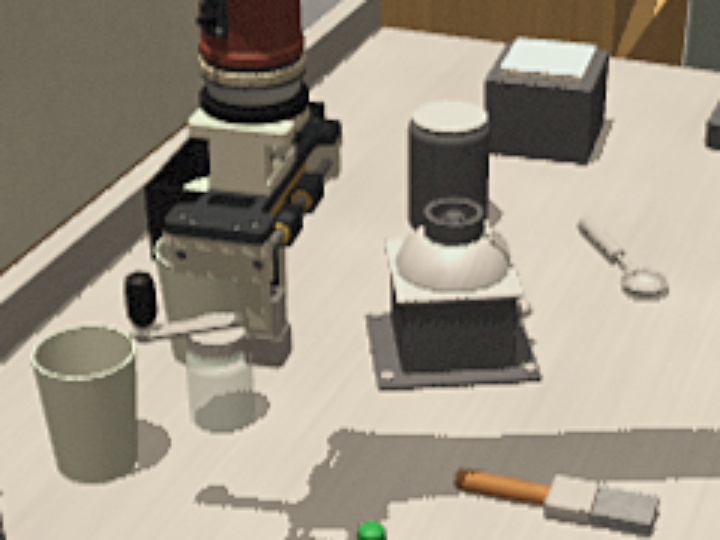

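Hub and knob hold the same pixels as before the lift, (321,323) and (321,60), so there is no tilt. I'll work out the hub offset in the gripper and a viewpoint for measuring the collar.

```bash
python3 - <<'E'
from h import *
from rig import eyes,readout
p=eyes.camera_params("wrist");o=readout.get_obs();t=o['tcp_pos'];print(t,o['orientation'])
for z in (59.5-48.7+t[2],):
    h=onz(p,(321,323),z);k=onz(p,(321,57),z-2);print(h-t,k-t,np.degrees(np.arctan2(*(k-h)[1::-1])),np.linalg.norm(k-h))
M=np.array([540.7,-187.7,152])
for tgt in [(500,-80,230),(480,-100,230),(470,-90,230),(460,-100,230)]:
    print(tgt,proj(p,M-np.array(tgt)+t))
E
```

```text
[569.32743222 144.99497577 228.81861035] [1.79988909e+02 1.24942535e-01 7.28055192e+00]
[ 1.87773916 -0.36658803 10.8       ] [97.77413762 11.71491759  8.8       ] 7.180576432524047 96.67513649344505
(500, -80, 230) [507.38937046 209.89298719]
(480, -100, 230) [482.8425781 172.3446864]
(470, -90, 230) [504.096364   157.19140287]
(460, -100, 230) [491.45648027 137.15879329]
```

```bash
python3 -m creep '[-10,-30,2,0,0,0, -22,-72,2,0,0,0, -35,-114,2,0,0,0, -48,-156,2,0,0,0, -61,-198,2,0,0,0, -69,-225,2,0,0,0, -69,-225,2,0,0,0, -69,-225,2,0,0,0]'; python3 - <<'E'
from rig import eyes,readout
import cv2,pickle
p=eyes.camera_params("wrist");pickle.dump(p,open("w4.pkl","wb"))
im=eyes.snapshot("wrist")[:,:,::-1]
cv2.imwrite("pics/w4.png",im);print(readout.get_obs()['tcp_pos'])
x=im[130:330,410:640]
cv2.imwrite("pics/w4z.png",cv2.resize(x,None,fx=3,fy=3))
E
```

```text
time: 5.35
tcp_pos: [500.1, -80.1, 230.1]
orientation: [-179.9, 0.2, 7.2]
contact_force: [0.6, 0.1, -3.0]
grip_width: 22.1
[500.73042027 -78.72026271 230.35721486]
```

View pics/w4z.png

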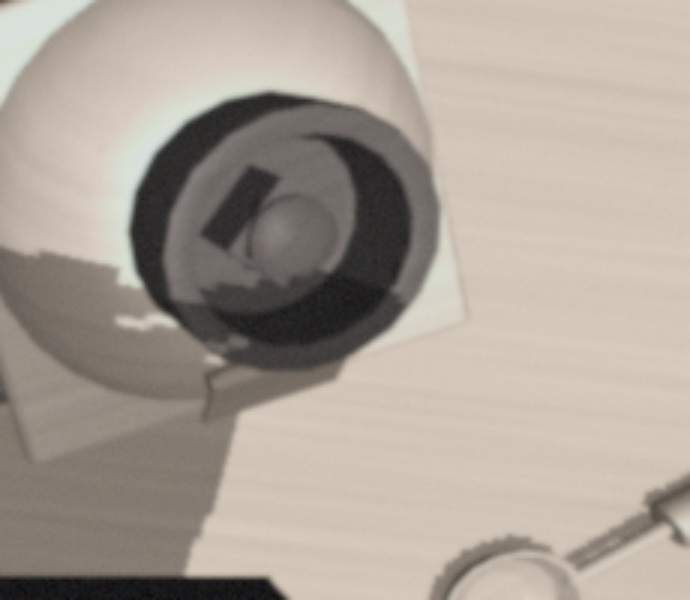

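The wrist view shows the rim's outer edge centred at about (303,236) in the crop. One dark side face of the square is visible, running from (250,165) to (203,235) at floor level and from (278,182) to (230,250) at its top. I'll convert these to world coordinates.

```bash
python3 - <<'E'
from h import *
import pickle
p=pickle.load(open("w4.pkl","rb"))
z=lambda c:((c[0]+.5)/3-.5+410,(c[1]+.5)/3-.5+130)
for a in [(440,215),(290,370),(320,102),(165,240)]: print(onz(p,z(a),152)[:2])
pts=[onz(p,z(a),152)[:2] for a in [(440,215),(290,370),(320,102),(165,240),(405,310),(400,135)]]
A=np.c_[2*np.array(pts),np.ones(len(pts))];s=np.linalg.lstsq(A,(np.array(pts)**2).sum(1),rcond=None)[0]
print("rim",s[:2],"R",np.sqrt(s[2]+s[:2]@s[:2]))
for a,b,h in [((250,165),(203,235),130),((278,182),(230,250),146)]:
    A,B=onz(p,z(a),h),onz(p,z(b),h);d=B-A;print(A[:2],B[:2],np.linalg.norm(d),np.degrees(np.arctan2(d[1],d[0])))
print("pilot",onz(p,z((297,238)),150))
E
```

```text
[ 549.24088631 -215.01706251]
[ 513.90718265 -194.04259466]
[ 567.86486136 -185.58249984]
[ 537.56834189 -162.25570151]
rim [ 540.61798363 -189.11461925] R 27.131329817023953
[ 551.9028909  -185.50000191] [ 535.63689342 -179.16680611] 17.455430190340856 158.7264582396886
[ 550.98929714 -184.51839521] [ 536.05280552 -178.37978022] 16.14872675986319 157.6582665791558
pilot [ 540.87339685 -189.24256415  150.        ]
```

The square's yaw is about -22° mod 90° and the axis is at about (540.7,-189). I'll turn the crank to -22° over the collar.

```bash
python3 -m creep '[5,-20,0,0,0,-0.1, 18,-54,0,0,0,-0.2, 30,-90,0,0,0,-0.3, 39.4,-108.5,0,0,0,-0.41, 39.4,-108.5,-5,0,0,-0.51, 39.4,-108.5,-15,0,0,-0.51, 39.4,-108.5,-15,0,0,-0.51, 39.4,-108.5,-15,0,0,-0.51]'; for i in 1 2 3 4; do python3 -m creep '[0,0,0,0,0,0]' | sed -n 2,4p; done
python3 - <<'E'
from rig import eyes,readout
import cv2
cv2.imwrite("pics/t5.png",cv2.resize(eyes.snapshot("top")[190:310,340:460,::-1],None,fx=5,fy=5))
cv2.imwrite("pics/s5.png",cv2.resize(eyes.snapshot("side")[150:260,280:420,::-1],None,fx=5,fy=5))
E
```

```text
time: 6.2
tcp_pos: [540.7, -186.4, 215.8]
orientation: [-180.0, 0.1, -21.7]
contact_force: [-0.2, 0.9, -2.7]
grip_width: 21.5
tcp_pos: [541.0, -187.4, 216.7]
orientation: [-180.0, -0.0, -21.8]
contact_force: [0.1, 0.3, -2.9]
tcp_pos: [541.0, -188.0, 217.0]
orientation: [-180.0, -0.0, -21.9]
contact_force: [-0.0, -0.6, -2.4]
tcp_pos: [540.9, -188.3, 217.0]
orientation: [-180.0, -0.0, -21.9]
contact_force: [-0.3, -0.4, -2.6]
tcp_pos: [540.8, -188.4, 216.9]
orientation: [-180.0, -0.0, -21.9]
contact_force: [0.2, -0.5, -2.4]
```

View pics/s5.png

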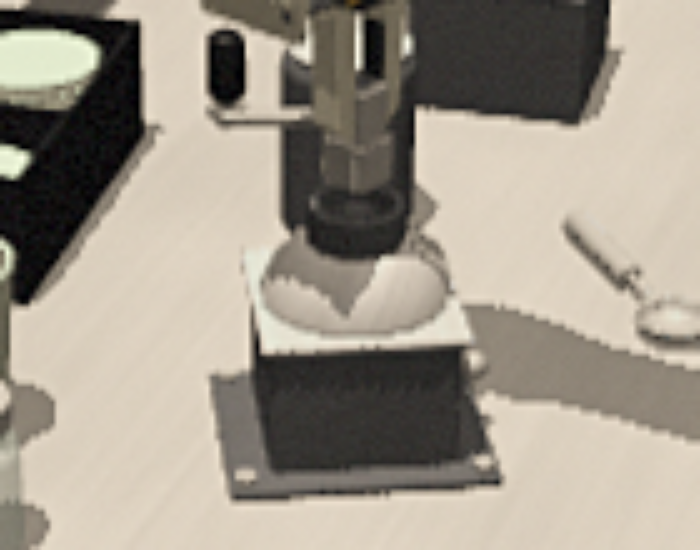

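The side view shows the hub over the collar and centred. I'll shift -1.2 mm in x and descend in small steps.

```bash
python3 -m creep '[-1.2,0,-4,0,0,0, -1.2,0,-9,0,0,0, -1.2,0,-13,0,0,0, -1.2,0,-16,0,0,0, -1.2,0,-18,0,0,0, -1.2,0,-18,0,0,0, -1.2,0,-18,0,0,0]';for i in 1 2 3 4; do python3 -m creep '[0,0,-1,0,0,0]' | sed -n 2,4p; done
```

```text
time: 7.4
tcp_pos: [539.6, -188.3, 198.7]
orientation: [-180.0, -0.0, -22.0]
contact_force: [-0.4, 0.1, -1.4]
grip_width: 21.7
tcp_pos: [539.8, -188.4, 197.9]
orientation: [-180.0, -0.0, -22.0]
contact_force: [0.3, 0.0, -2.7]
tcp_pos: [539.7, -188.4, 196.8]
orientation: [-180.0, -0.0, -21.9]
contact_force: [0.0, 1.3, -0.9]
tcp_pos: [540.1, -188.5, 196.2]
orientation: [-180.0, -0.1, -22.0]
contact_force: [-0.1, -0.2, 0.2]
tcp_pos: [540.3, -188.6, 195.0]
orientation: [-180.0, -0.1, -22.0]
contact_force: [1.3, -0.5, -2.2]
```

The hub is inside the collar with no contact force. I'll keep going in 1.5 mm steps.

```bash
for i in 1 2 3 4 5; do python3 -m creep '[0,0,-1.5,0,0,0, 0,0,-1.5,0,0,0]' | sed -n 2,4p; done
```

```text
tcp_pos: [540.5, -188.7, 193.3]
orientation: [-180.0, -0.1, -22.0]
contact_force: [2.4, -0.7, -2.8]
tcp_pos: [540.5, -188.7, 191.8]
orientation: [-180.0, -0.1, -22.0]
contact_force: [2.0, -1.0, -3.1]
tcp_pos: [540.4, -188.7, 190.4]
orientation: [-180.0, -0.1, -22.0]
contact_force: [4.6, -2.2, -2.9]
tcp_pos: [540.4, -188.7, 188.9]
orientation: [-180.0, -0.1, -22.0]
contact_force: [5.1, -1.9, -1.8]
tcp_pos: [540.4, -188.7, 187.4]
orientation: [-180.0, -0.1, -22.0]
contact_force: [4.8, -1.6, 0.3]
```

It has already passed the misaligned height of 194.5 without resistance, so the socket is over the square. A small side force of (+5,-2) N says to ease towards +x.

```bash
for i in 1 2 3; do python3 -m creep '[0.3,-0.1,-1.5,0,0,0, 0.3,-0.1,-1.5,0,0,0]' | sed -n 2,4p; done;  for i in 1 2 3 4 5 6; do python3 -m creep '[0,0,-1,0,0,0, 0,0,-1,0,0,0]' | sed -n 2,4p; done
```

```text
tcp_pos: [540.5, -188.7, 185.8]
orientation: [-180.0, -0.1, -22.0]
contact_force: [3.8, -1.9, -0.7]
tcp_pos: [540.5, -188.7, 184.1]
orientation: [180.0, -0.0, -22.0]
contact_force: [4.7, -1.5, 0.4]
tcp_pos: [540.6, -188.7, 182.4]
orientation: [180.0, -0.0, -22.0]
contact_force: [3.9, -2.5, -1.8]
tcp_pos: [540.6, -188.8, 181.5]
orientation: [180.0, -0.0, -22.0]
contact_force: [4.2, -2.4, -0.5]
tcp_pos: [540.6, -188.7, 180.6]
orientation: [180.0, -0.0, -22.0]
contact_force: [4.8, -1.7, 0.2]
tcp_pos: [540.5, -188.8, 179.5]
orientation: [180.0, -0.0, -22.0]
contact_force: [4.3, -2.0, -1.2]
tcp_pos: [540.6, -188.8, 179.0]
orientation: [-180.0, -0.0, -22.0]
contact_force: [4.3, -2.5, 2.8]
tcp_pos: [540.6, -188.8, 178.9]
orientation: [-180.0, -0.1, -22.0]
contact_force: [2.7, -1.6, 8.0]
tcp_pos: [540.6, -188.8, 178.9]
orientation: [-180.0, -0.1, -22.0]
contact_force: [0.4, -1.7, 11.6]
```

Fully seated: TCP is at 178.9, so the underside is at 130, with +11 N on the floor. I'll unload, open, rise and look at the knob.

```bash
python3 -m creep '[0,0,1,0,0,0, 0,0,2,0,0,0, 0,0,2,0,0,0]'; python3 -m creep '[0,0,0,0,0,0,0,0,0,0,0,0,0,0,0,0,0,0,0,0,0,0,0,0,0,0,0,0,0,0]' 60;  python3 -m creep '[0,0,5,0,0,0, 0,0,20,0,0,0, 0,0,45,0,0,0, 0,0,70,0,0,0, 0,0,80,0,0,0, 0,0,80,0,0,0, 0,0,80,0,0,0]'; python3 - <<'E'
from rig import eyes,readout
import cv2,pickle
p=eyes.camera_params("wrist");pickle.dump(p,open("w6.pkl","wb"))
im=eyes.snapshot("wrist")[:,:,::-1]
cv2.imwrite("pics/w6.png",im);o=readout.get_obs();print(o['tcp_pos'],o['joint_positions'])
E
```

```text
time: 10.9
tcp_pos: [540.6, -188.8, 179.0]
orientation: [-180.0, -0.0, -22.0]
contact_force: [2.9, -2.2, 3.4]
grip_width: 22.0
time: 11.4
tcp_pos: [539.8, -188.3, 178.2]
orientation: [-180.0, 0.1, -21.9]
contact_force: [0.8, -0.4, -0.6]
grip_width: 56.4
time: 12.1
tcp_pos: [539.9, -188.4, 257.8]
orientation: [180.0, 0.1, -22.0]
contact_force: [0.2, 0.1, -0.6]
grip_width: 60.0
[ 539.64371221 -188.33010232  257.33258024] [ 14.3731646   27.15417555   4.12369098  93.35756984  -2.18215419
  59.72178306 -92.8008728 ]
```

View pics/w6.png

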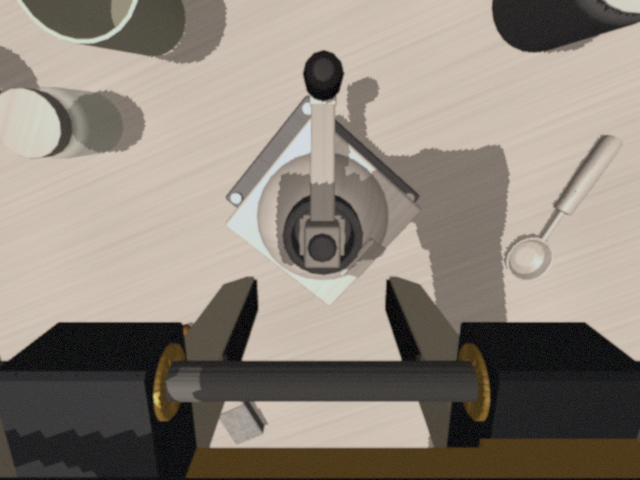

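The crank is seated in the collar, with the cap at about (322,247) and the knob top at about (323,69).

```bash
python3 - <<'E'
from h import *
import pickle
p=pickle.load(open("w6.pkl","rb"))
h=onz(p,(322,247),190);k=onz(p,(323,69),187);print(h,k,np.linalg.norm((k-h)[:2]),np.degrees(np.arctan2(*(k-h)[1::-1])))
E
```

```text
[ 546.36436317 -192.20980938  190.        ] [ 636.08901105 -229.03771783  187.        ] 96.98869665378362 -22.315931564219955
```

The hub cap reads about 5 mm out along the arm, which fits the expected lean of a few degrees. I'll put the gripper over the knob at about (635,-228).

```bash
python3 -m creep '[35,-14,0,0,0,0, 75,-31,-10,0,0,0, 95,-39.5,-30,0,0,0, 95,-39.5,-60,0,0,0, 95,-39.5,-80,0,0,0, 95,-39.5,-84,0,0,0, 95,-39.5,-84,0,0,0, 95,-39.5,-84,0,0,0]' 50; python3 - <<'E'
from rig import eyes,readout
import cv2,pickle
im=eyes.snapshot("wrist")[:,:,::-1]
cv2.imwrite("pics/w7.png",im);o=readout.get_obs();print(o['tcp_pos'],o['contact_force'])
cv2.imwrite("pics/s7.png",cv2.resize(eyes.snapshot("side")[130:260,270:430,::-1],None,fx=4,fy=4))
E
```

```text
time: 12.95
tcp_pos: [636.0, -228.4, 175.6]
orientation: [-180.0, -0.1, -22.0]
contact_force: [0.5, -0.2, 0.5]
grip_width: 50.1
[ 636.2203728  -228.37826757  176.07854044] [ 0.22682602 -0.0791921   0.77132378]
```

View pics/w7.png

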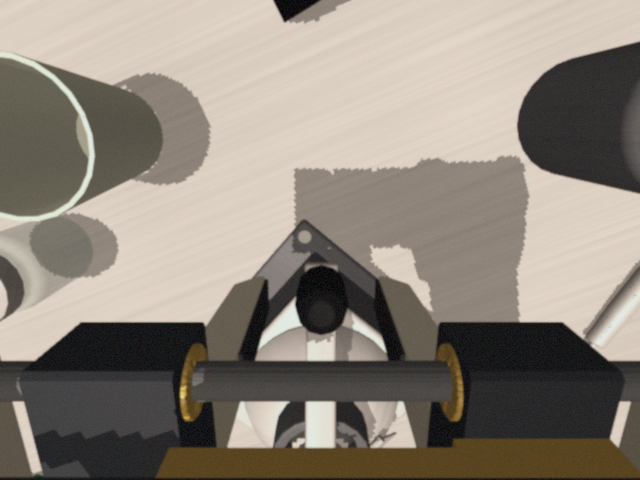

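View pics/s7.png

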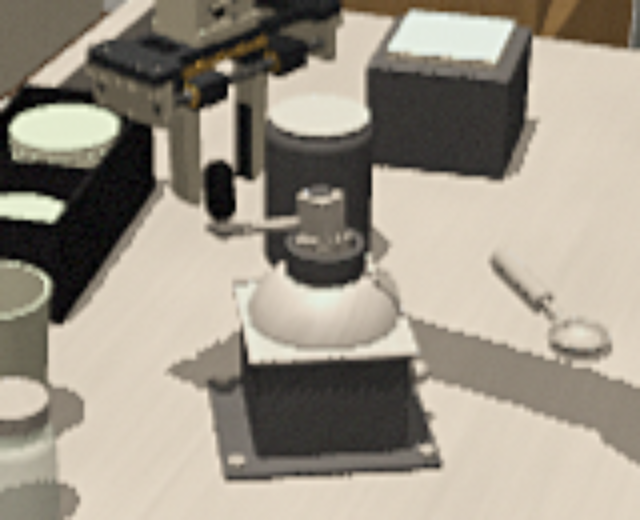

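The knob is between the fingers. I'll close on it and work out the circle.

```bash
python3 -m creep '[0,0,-2,0,0,0,0,0,-2,0,0,0,0,0,-2,0,0,0,0,0,-2,0,0,0,0,0,-2,0,0,0]' 10; python3 - <<'E'
import numpy as np
# shifts for each 60deg segment from R=100 circle, 7.5 deg rows
for k in range(7):
    a0=-22.5-60*k
    P=lambda a:100*np.array([np.cos(np.radians(a)),np.sin(np.radians(a))])
    print(a0,[tuple(np.round(P(a0-7.5*i)-P(a0),0).astype(int)) for i in range(1,9)])
E
```

```text
time: 13.55
tcp_pos: [635.5, -228.1, 172.7]
orientation: [-180.0, -0.0, -22.0]
contact_force: [0.4, 0.5, 0.6]
grip_width: 23.0
-22.5 [(np.int64(-6), np.int64(-12)), (np.int64(-13), np.int64(-23)), (np.int64(-22), np.int64(-32)), (np.int64(-32), np.int64(-41)), (np.int64(-42), np.int64(-48)), (np.int64(-54), np.int64(-54)), (np.int64(-67), np.int64(-58)), (np.int64(-79), np.int64(-61))]
-82.5 [(np.int64(-13), np.int64(-1)), (np.int64(-26), np.int64(0)), (np.int64(-39), np.int64(3)), (np.int64(-51), np.int64(7)), (np.int64(-63), np.int64(13)), (np.int64(-74), np.int64(20)), (np.int64(-84), np.int64(28)), (np.int64(-92), np.int64(38))]
-142.5 [(np.int64(-7), np.int64(11)), (np.int64(-13), np.int64(23)), (np.int64(-17), np.int64(35)), (np.int64(-20), np.int64(48)), (np.int64(-21), np.int64(61)), (np.int64(-20), np.int64(74)), (np.int64(-17), np.int64(87)), (np.int64(-13), np.int64(99))]
-202.5 [(np.int64(6), np.int64(12)), (np.int64(13), np.int64(23)), (np.int64(22), np.int64(32)), (np.int64(32), np.int64(41)), (np.int64(42), np.int64(48)), (np.int64(54), np.int64(54)), (np.int64(67), np.int64(58)), (np.int64(79), np.int64(61))]
-262.5 [(np.int64(13), np.int64(1)), (np.int64(26), np.int64(0)), (np.int64(39), np.int64(-3)), (np.int64(51), np.int64(-7)), (np.int64(63), np.int64(-13)), (np.int64(74), np.int64(-20)), (np.int64(84), np.int64(-28)), (np.int64(92), np.int64(-38))]
-322.5 [(np.int64(7), np.int64(-11)), (np.int64(13), np.int64(-23)), (np.int64(17), np.int64(-35)), (np.int64(20), np.int64(-48)), (np.int64(21), np.int64(-61)), (np.int64(20), np.int64(-74)), (np.int64(17), np.int64(-87)), (np.int64(13), np.int64(-99))]
-382.5 [(np.int64(-6), np.int64(-12)), (np.int64(-13), np.int64(-23)), (np.int64(-22), np.int64(-32)), (np.int64(-32), np.int64(-41)), (np.int64(-42), np.int64(-48)), (np.int64(-54), np.int64(-54)), (np.int64(-67), np.int64(-58)), (np.int64(-79), np.int64(-61))]
```

```bash
python3 -m creep '[-7,-11,0,0,0,0, -15,-22,0,0,0,0, -24,-31,0,0,0,0, -34,-40,0,0,0,0, -44,-47,0,0,0,0, -56,-53,0,0,0,0, -69,-57,0,0,0,0, -81,-60,0,0,0,0]'; python3 - <<'E'
from rig import eyes,readout
import cv2
cv2.imwrite("pics/s8.png",cv2.resize(eyes.snapshot("side")[130:260,270:430,::-1],None,fx=4,fy=4))
E
```

```text
time: 14.35
tcp_pos: [557.3, -289.7, 175.2]
orientation: [-179.9, -0.6, -22.0]
contact_force: [5.4, 1.4, 4.6]
grip_width: 23.4
```

View pics/s8.png

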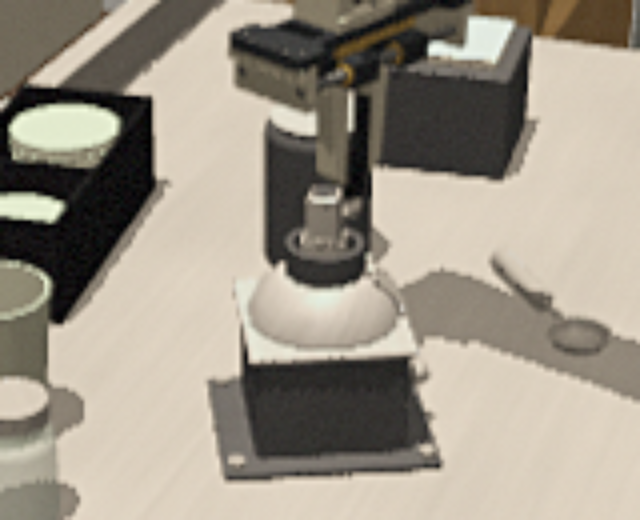

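It turns with the knob held, at about 5 N. I'll carry on round.

```bash
python3 -m creep '[-13,-1,0,0,0,0, -26,0,0,0,0,0, -39,3,0,0,0,0, -51,7,0,0,0,0, -63,13,0,0,0,0, -74,20,0,0,0,0, -84,28,0,0,0,0, -92,38,0,0,0,0]'; python3 -m creep '[-7,11,0,0,0,0, -13,23,0,0,0,0, -17,35,0,0,0,0, -20,48,0,0,0,0, -21,61,0,0,0,0, -20,74,0,0,0,0, -17,87,0,0,0,0, -13,99,0,0,0,0]'; python3 - <<'E'
from rig import eyes,readout
import cv2
cv2.imwrite("pics/s9.png",cv2.resize(eyes.snapshot("side")[130:260,270:430,::-1],None,fx=4,fy=4))
E
```

```text
time: 15.2
tcp_pos: [462.0, -255.1, 174.3]
orientation: [179.7, -0.3, -22.2]
contact_force: [-0.8, -4.6, 4.4]
grip_width: 23.5
time: 16.0
tcp_pos: [443.6, -154.0, 172.2]
orientation: [179.6, 0.6, -22.2]
contact_force: [-7.0, -3.6, 7.5]
grip_width: 23.1
```

View pics/s9.png

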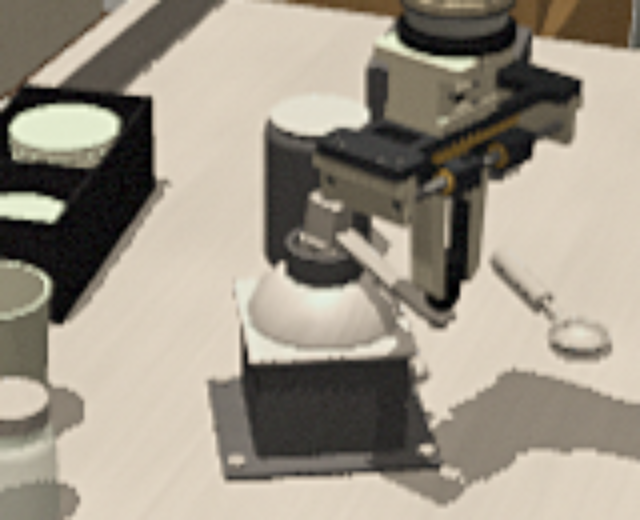

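It is running round. The crank leans a bit towards the knob, so I'll raise the grip 3 mm to sit it more upright.

```bash
python3 -m creep '[6,12,1,0,0,0, 13,23,2,0,0,0, 22,32,3,0,0,0, 32,41,3,0,0,0, 42,48,3,0,0,0, 54,54,3,0,0,0, 67,58,3,0,0,0, 79,61,3,0,0,0]'; python3 -m creep '[13,1,0,0,0,0, 26,0,0,0,0,0, 39,-3,0,0,0,0, 51,-7,0,0,0,0, 63,-13,0,0,0,0, 74,-20,0,0,0,0, 84,-28,0,0,0,0, 92,-38,0,0,0,0]'; python3 - <<'E'
from rig import eyes,readout
import cv2
cv2.imwrite("pics/s10.png",cv2.resize(eyes.snapshot("side")[130:260,270:430,::-1],None,fx=4,fy=4))
E
```

```text
time: 16.85
tcp_pos: [523.3, -89.1, 174.6]
orientation: [179.8, 0.7, -21.9]
contact_force: [-5.4, 4.0, 6.2]
grip_width: 23.0
time: 17.65
tcp_pos: [619.2, -125.6, 175.2]
orientation: [-179.9, 0.4, -21.8]
contact_force: [0.2, 5.5, 3.8]
grip_width: 23.3
```

View pics/s10.png

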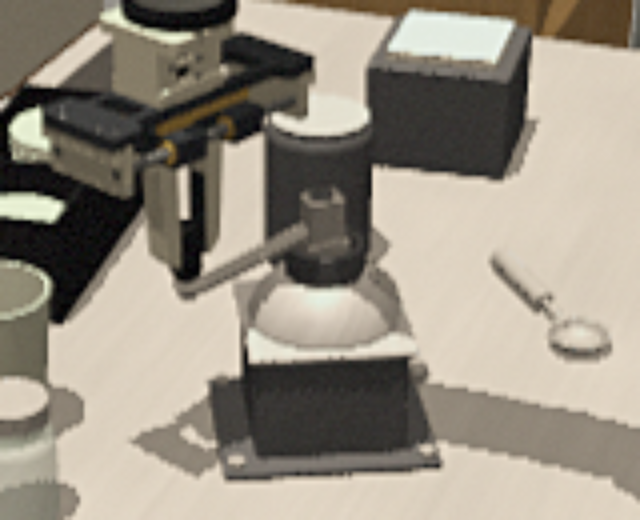

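That is 300° done. I'll continue for another 120°.

```bash
python3 -m creep '[7,-11,0,0,0,0, 13,-23,0,0,0,0, 17,-35,0,0,0,0, 20,-48,0,0,0,0, 21,-61,0,0,0,0, 20,-74,0,0,0,0, 17,-87,0,0,0,0, 13,-99,0,0,0,0]'; python3 -m creep '[-6,-12,0,0,0,0, -13,-23,0,0,0,0, -22,-32,0,0,0,0, -32,-41,0,0,0,0, -42,-48,0,0,0,0, -54,-54,0,0,0,0, -54,-54,0,0,0,0, -54,-54,0,0,0,0]'; python3 - <<'E'
from rig import eyes,readout
import cv2
cv2.imwrite("pics/s11.png",cv2.resize(eyes.snapshot("side")[130:260,270:430,::-1],None,fx=4,fy=4))
E
```

```text
time: 18.5
tcp_pos: [635.1, -225.8, 176.0]
orientation: [-179.8, -0.1, -21.9]
contact_force: [4.7, 2.7, 1.1]
grip_width: 22.8
time: 19.3
tcp_pos: [578.9, -283.0, 176.3]
orientation: [179.9, -0.1, -22.0]
contact_force: [1.3, -1.9, 3.6]
grip_width: 22.8
```

View pics/s11.png

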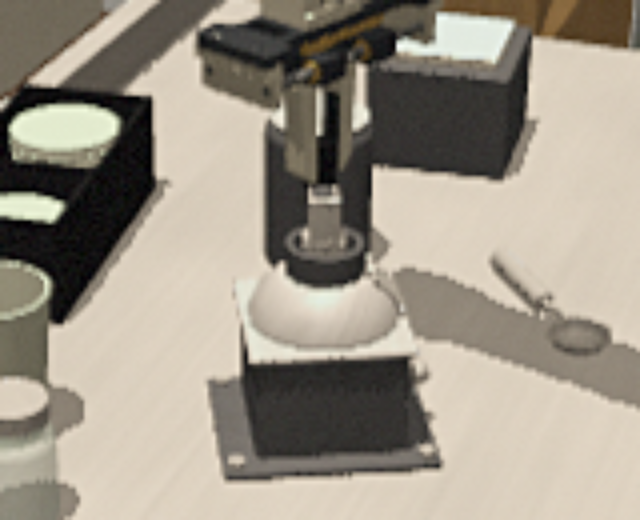

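The knob is now at about -68°, roughly 405° clockwise from the start. I'll release, rise straight up and check.

```bash
python3 -m creep '[0,0,0,0,0,0,0,0,0,0,0,0,0,0,0,0,0,0,0,0,0,0,0,0,0,0,0,0,0,0]' 50; python3 -m creep '[0,0,5,0,0,0, 0,0,20,0,0,0, 0,0,45,0,0,0, 0,0,75,0,0,0, 0,0,100,0,0,0, -30,10,100,0,0,0, -60,20,100,0,0,0, -60,20,100,0,0,0]';python3 -m creep '[0,40,0,0,0,0, -20,60,0,0,0,0, -40,60,0,0,0,0, -40,60,0,0,0,0, -40,60,0,0,0,0]'; python3 - <<'E'
from rig import eyes,readout
import cv2,pickle
p=eyes.camera_params("wrist");pickle.dump(p,open("w12.pkl","wb"))
cv2.imwrite("pics/w12.png",eyes.snapshot("wrist")[:,:,::-1])
cv2.imwrite("pics/s12.png",cv2.resize(eyes.snapshot("side")[130:260,270:430,::-1],None,fx=4,fy=4))
cv2.imwrite("pics/t12.png",eyes.snapshot("top")[:,:,::-1])
E
```

```text
time: 19.85
tcp_pos: [579.1, -280.8, 175.2]
orientation: [-180.0, 0.1, -21.9]
contact_force: [-0.7, -0.1, -0.1]
grip_width: 49.8
time: 20.65
tcp_pos: [515.4, -260.4, 276.3]
orientation: [180.0, 0.2, -22.0]
contact_force: [0.3, -0.2, -0.3]
grip_width: 50.3
time: 21.15
tcp_pos: [480.4, -201.7, 276.3]
orientation: [-180.0, -0.1, -22.0]
contact_force: [0.8, 0.3, -0.1]
grip_width: 50.1
```

View pics/w12.png

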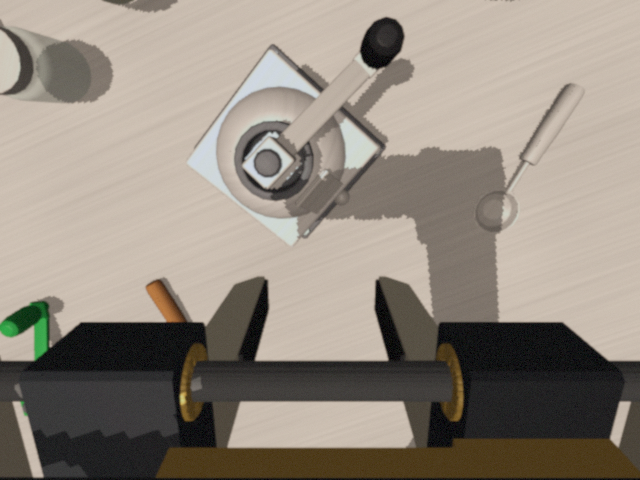

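View pics/s12.png

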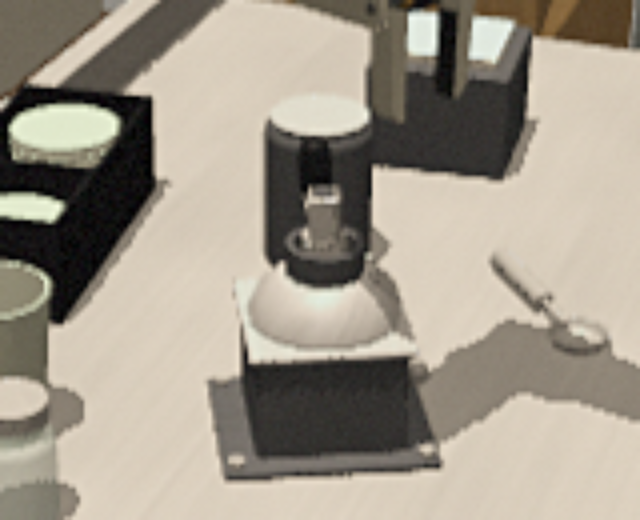

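View pics/t12.png

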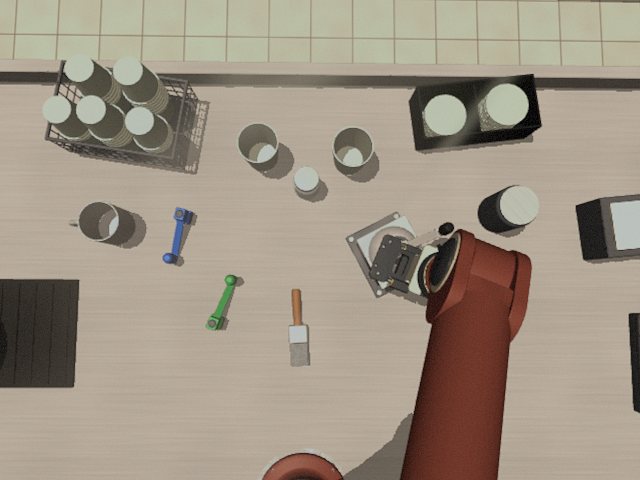

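```bash
python3 - <<'E'
from h import *
import pickle
p=pickle.load(open("w12.pkl","rb"))
h=onz(p,(266,162),190);k=onz(p,(385,38),182);d=k-h
print(h,k,np.linalg.norm(d[:2]),np.degrees(np.arctan2(d[1],d[0])))
print("lean mm", np.linalg.norm(h[:2]-[540.8,-188.9]))
from rig import eyes
S=eyes.camera_params("side")
# side: cap centre in s12 crop (4x)
u=((322+.5)/4-.5+270,(189+.5)/4-.5+130)
print(tri(p,(266,162),S,u))
E
```

```text
[ 543.62797221 -192.37504331  190.        ] [ 581.34147612 -282.37518369  182.        ] 97.58244537154818 -67.26445034626018
lean mm 4.480329547490135
(array([ 543.65146927, -192.04485453,  188.24331798]), np.float64(0.2018162166530805))
```

The cap top triangulates to z = 188, where seated is 190 and misaligned would be about 206. The lean is about 4°, the arm's yaw is -67°, and the bystanders are in the same pixels as at the start. I'll hand in.

```bash
python3 -c "
from rig import ticket; print(ticket.close_job())"
```

```text
the job is handed in; nothing more can be done
None
```

The crank is fully home on the mill, has been turned clockwise about 405°, and the job is handed in. It took about 21 s of the 72 s allowed.

- **Seating:** I gripped the crank by its hub flats, carried it over the collar at a yaw of -22°, and lowered it gently. It dropped over the square without a search because the cameras had shown the square's angle. It bottomed at hub underside height 130 mm, with about 12 N on the floor at the end. That is above the 5 to 8 N suggested, but only once it was home; the highest vertical reading before that was under 3 N.
- **Turning:** I turned it by the knob from -22° round to -67°. Contact force stayed at about 11 N or less, and the mill ran free. I can't read `mill_turn` directly, so the 405° comes from the knob's path and its position in the last picture.
- **Final checks:**
  - The cap top reads 188 mm high; 190 is seated and about 206 would be misaligned.
  - The crank leans about 4° and the hub is about 3 mm off the axis, both within limits.
  - The gripper is clear of everything, and the other things on the counter look unmoved in the top view.
- **Disagreements:** The knob-to-hub distance read 97 to 99 mm against the given 100, which fits the lean and the camera calibration. The top and wrist views of the mill axis differed by about 1.5 mm. No check failed.

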